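# Snap the loose gauge case shut

## Robot

A 7-joint arm with a two-finger parallel gripper is mounted at the origin on the work surface. World frame = base frame: x ahead of the robot, y to its left, z up, the work surface at z = 0. Lengths are in m, angles in rad, forces in N, time in s.
With the tool pointing down it reaches from about 0.4 to 0.85 m from the base axis. Payload 4.5 kg.
Tool frame: the origin (TCP) lies on the centre line of the jaws, within the pads' length; the fingertips stand 8 mm ahead of it and the grasp point (between the pads) lies 11 mm behind it; z points along the fingers, x is the direction in which the jaws open and shut, and the axes are right-handed (so a half turn about z gives the same grasp; the last joint's range is limited). The gripper opens to 88 mm and grips with 3 to 60 N. Pads are 18 mm wide; open, the fingers measure 123 mm over their backs; the gripper's body (75 mm by 187 mm) begins 45 mm behind the grasp point.
Start: joints at [1.331, 0.689, -0.195, 1.565, 0.157, 0.902, -0.215], TCP at [0.169, -0.602, 0.212] pointing down, gripper open.
Joint ranges: [-3.01, 3.01], [-0.46, 2.08], [-1.47, 1.51], [0.13, 2.56], [-1, 4.14], [0.04, 2.09], [-2.66, 2.66]. Speed limits (rad/s): [2.57, 2.57, 3.14, 3.14, 3.14, 3.14, 3.14].

## Interface

Orientations are given as a unit quaternion [x, y, z, w].
In Python, from plant import r gives the robot as it stands.
- The arm moves only by the shell command python3 -m pendant 'ROWS' [FORCE]. ROWS is JSON, a list of rows, each a list of 3 entries, a list of its own where there are three numbers: the turn, a rotation vector about the tool's x, y, z in rad, then the shift along the tool's x, y, z in m, then the opening, from 0 (shut) to 1 (fully open). In form: [[[wx, wy, wz], [tx, ty, tz], claw], ...]. A call has 1 to 10 rows; each row is the pose to reach, as a shift and turn from the pose commanded when the call began, along the tool's axes at that moment; what a row does not reach only later rows make up. A row lasts 1/10 s, in which the tool goes at most 50 mm and 8.59 degrees, less where a joint would pass 70% of its speed; a pose out of reach is approached as far as the arm can. A call with a gripper value outside its range is refused whole. The fingers move at their own pace and stop on an object; FORCE is the grip in N (left out, the last holds). Time passes only in rows, so rows that repeat a pose let the fingers close. It gives the time, the measured TCP pose, the force and the opening at its end, in the units of the state.
- r.get_state(): the state, without advancing time (a new reading comes with each control period).
- r.snapshot(name): name is "side" or "top"; returns a dict with "image" (400x640x3 uint8, red, green, blue), "mtx" (3x3 intrinsics, pixels), "R" (3x3) and "t" (3): a world point X has camera coordinates R X + t. Camera axes: x right, y down, z forward; pixel columns grow to the right and rows downward; lengths in m; the calibration is good to about 2 mm. A picture is of the moment at which its call begins. There is no depth.
- r.finish_job(): hands the job in, once; it reports no verdict.
The state is a dict: "clock": time; "q": joint angles; "qd": joint speeds; "joint_torque": joint torques, N m; "tool_pos": TCP position; "eef_rot": TCP orientation; "contact_force": force on the tool from outside, world axes, zero at the start; "moment": the same for the moment, N m; "opening": opening from 0.0 (shut) to 1.0 (fully open).
Only numpy, scipy, OpenCV 4.12 (cv2) and the standard library are available. Lean on these libraries where they do the work, as an engineer would, in place of code of your own. Each camera call takes 0.05 s, during which the arm holds its last target. There are 200 camera calls.

## Task

One of the three blue gauge cases on the bench is not latched: its lid stands a little ajar. Tug that lid up by its black handle, well further open (to about 30 degrees), to make sure the catch is not holding, then press it down until the catch snaps fully shut and let go. Keep the two latched cases shut.

Things in the scene. Friction and masses are not known exactly. Their poses are not given: they have to be found in the camera images.
- case_1: gauge case 1 (all three look alike): fixed blue steel case, 137 mm deep (x), 130 mm wide (y), 54 mm high with lid shut; lid 14 mm thick with white label, hinged along its +x edge (the side nearest the robot), yellow inside, orange tongue catch mid-front (-x, side away from the robot). Origin: on the bench, 65 mm from the hinge axis, which is parallel to y at 40 mm height. Turned up to 17 degrees either way
- case_2: gauge case 2 (all three look alike): fixed blue steel case, 137 mm deep (x), 130 mm wide (y), 54 mm high with lid shut; lid 14 mm thick with white label, hinged along its +x edge (the side nearest the robot), yellow inside, orange tongue catch mid-front (-x, side away from the robot). Origin: on the bench, 65 mm from the hinge axis, which is parallel to y at 40 mm height. Turned up to 17 degrees either way
- case_3: gauge case 3 (all three look alike): fixed blue steel case, 137 mm deep (x), 130 mm wide (y), 54 mm high with lid shut; lid 14 mm thick with white label, hinged along its +x edge (the side nearest the robot), yellow inside, orange tongue catch mid-front (-x, side away from the robot). Origin: on the bench, 65 mm from the hinge axis, which is parallel to y at 40 mm height. Turned up to 17 degrees either way
- handle_1 (a point): centre of the black round bar handle on lid 1: bar 12 mm thick, 72 mm long along y, legs at both ends, bar axis 28 mm above the lid's top, 82 mm above the bench when shut, 22 mm free beneath. The frame turns with the lid: x along the lid towards the hinge, y along the bar and parallel to the hinge, z out of the lid. Hinge axis at x +110, z -42 mm in this frame
- handle_2 (a point): centre of the black round bar handle on lid 2: bar 12 mm thick, 72 mm long along y, legs at both ends, bar axis 28 mm above the lid's top, 82 mm above the bench when shut, 22 mm free beneath. The frame turns with the lid: x along the lid towards the hinge, y along the bar and parallel to the hinge, z out of the lid. Hinge axis at x +110, z -42 mm in this frame
- handle_3 (a point): centre of the black round bar handle on lid 3: bar 12 mm thick, 72 mm long along y, legs at both ends, bar axis 28 mm above the lid's top, 82 mm above the bench when shut, 22 mm free beneath. The frame turns with the lid: x along the lid towards the hinge, y along the bar and parallel to the hinge, z out of the lid. Hinge axis at x +110, z -42 mm in this frame
- lid_1 (a joint): lid angle of case 1, rad: 0 = shut and latched, grows as the front edge rises, at most 1.2. Stiff hinge: the lid stays where it is let go; about 5 N at the handle lifts it. Below about 0.11 the sprung catch resists; pressing the handle down with some 10 N carries it over and it snaps home near 0; pulling as hard opens it
- lid_2 (a joint): lid angle of case 2, rad: 0 = shut and latched, grows as the front edge rises, at most 1.2. Stiff hinge: the lid stays where it is let go; about 5 N at the handle lifts it. Below about 0.11 the sprung catch resists; pressing the handle down with some 10 N carries it over and it snaps home near 0; pulling as hard opens it
- lid_3 (a joint): lid angle of case 3, rad: 0 = shut and latched, grows as the front edge rises, at most 1.2. Stiff hinge: the lid stays where it is let go; about 5 N at the handle lifts it. Below about 0.11 the sprung catch resists; pressing the handle down with some 10 N carries it over and it snaps home near 0; pulling as hard opens it
Things that resemble listed ones, but are neither listed nor needed, are in the scene too. What is shaped like the case_1 but brown or red is not meant. Leave any turquoise look-alike of the case_3 alone.

How it is judged:
By the outcome, as a careful person would: the job done as asked, in the order asked, and still so for the second after the job is handed in, with the robot touching nothing.
It also fails if it takes over 40 s, if anything falls off the work surface, if the arm or the gripper's body presses on something with over 40 N, if the wrist force passes 120 N, or if a joint passes its speed limit or range.

## Working session

There is one attempt and no reset: what is moved stays moved. The work goes in short steps, Python scripts to look and compute and a shell command to move; the robot and the scene stay as the last step left them, time stands still between calls to the robot, and variables do not carry over. Pictures are saved under pics/ and viewed, about 8 in all and at most 12, crops included, and the job is handed in when it is done.

```bash
mkdir -p pics
cat > h.py <<'E'
import numpy as np, cv2, json
from plant import r
def snap(n,f):
    s=r.snapshot(n); cv2.imwrite(f'pics/{f}.png',s['image'][:,:,::-1]); np.savez(f'pics/{f}.npz',**s); return s
def ray(s,uv):
    d=np.linalg.inv(s['mtx'])@np.array([uv[0],uv[1],1.]); R=s['R']; return -R.T@s['t'], R.T@d
def plane(s,uv,z):
    c,d=ray(s,uv); return c+d*(z-c[2])/d[2]
def tri(s1,u1,s2,u2):
    c1,d1=ray(s1,u1);c2,d2=ray(s2,u2)
    k=np.linalg.lstsq(np.c_[d1,-d2],c2-c1,rcond=None)[0]
    a,b=c1+k[0]*d1,c2+k[1]*d2; return (a+b)/2,np.linalg.norm(a-b)
def proj(s,X):
    p=s['mtx']@(s['R']@np.asarray(X)+s['t']); return p[:2]/p[2]
E
python3 - <<'E'
from h import *
a=snap('top','t0');b=snap('side','s0')
for s in(a,b): print(-s['R'].T@s['t'],s['R'][2])
st=r.get_state();print(st['clock'],st['tool_pos'],st['eef_rot'],st['contact_force'])
E
```

```text
[0.41025057 0.10709691 0.97494931] [ 0.04291412 -0.00298686 -0.9990743 ]
[-0.04106231  0.76960884  0.64757506] [ 0.48394733 -0.66652606 -0.5670432 ]
0.1 [ 0.16876191 -0.60119877  0.21109886] [ 7.97004915e-01 -6.03972313e-01 -6.68682660e-04 -4.04117548e-04] [0.05879441 0.220796   0.0827452 ]
```

View pics/t0.png

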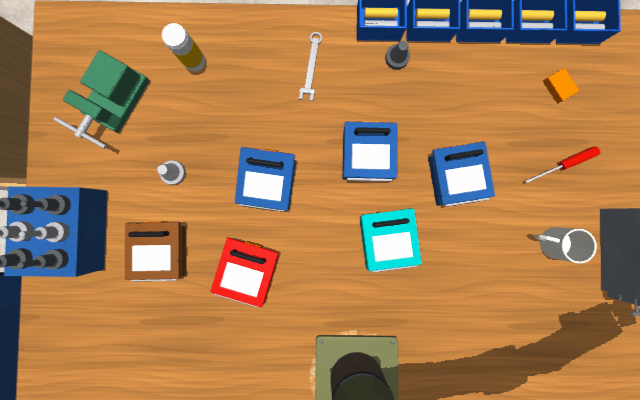

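View pics/s0.png

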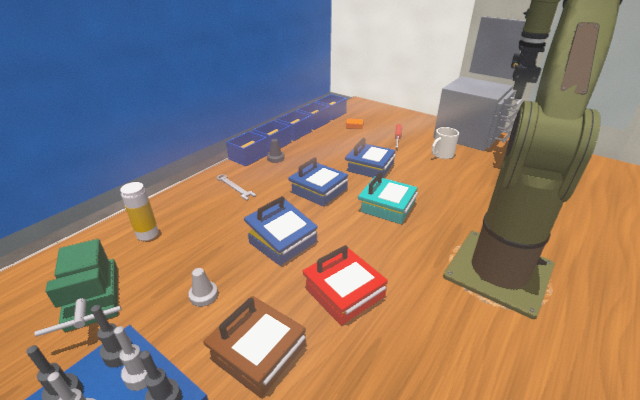

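Three blue candidates in the top view: A (265,180), B (370,152) and C (461,174). The brown, red and turquoise ones are decoys. In the side view A, at (280,228), seems to show yellow under its lid near (255,240). I'll confirm in an enlarged crop and measure the handles.

Run:
```python
from h import *
a=dict(np.load('pics/t0.npz'));b=dict(np.load('pics/s0.npz'))
c=b['image'][130:270,230:410,::-1]; cv2.imwrite('pics/crop.png',cv2.resize(c,None,fx=4.4,fy=4.2,interpolation=cv2.INTER_CUBIC))
H={}
for n,s,bx in(('A',a,(236,145,296,212)),('B',a,(342,120,400,182)),('C',a,(428,140,495,208)),('sA',b,(240,190,320,262)),('sB',b,(288,155,350,205)),('sC',b,(344,135,398,180))):
    x0,y0,x1,y1=bx; im=s['image'][y0:y1,x0:x1].astype(int)
    m=(im.max(2)<62).astype(np.uint8)
    k,l,st,ce=cv2.connectedComponentsWithStats(m); i=1+st[1:,4].argmax()
    ys,xs=np.where(l==i); rc=cv2.minAreaRect(np.c_[xs+x0,ys+y0].astype(np.float32)); 
    yel=((im[:,:,0]>130)&(im[:,:,1]>110)&(im[:,:,2]<90)).sum()
    print(n,np.round(rc[0],1),np.round(rc[1],1),round(rc[2]),st[i,4],'yellow',yel)
    if s is a:
        q=cv2.boxPoints(rc); q=sorted([(q[i]+q[(i+1)%4])/2 for i in range(4)],key=lambda p:p[0])
        e=[plane(a,q[0],.082),plane(a,q[3],.082)]
        print('  ends z=.082',np.round(e,3).tolist(),'len',np.linalg.norm(e[0]-e[1]).round(4))
```

```text
A [264.4 162.5] [35.5  5.3] 8 171 yellow 642
  ends z=.082 [[0.53, 0.271, 0.082], [0.52, 0.188, 0.082]] len 0.0834
B [371.5 131.2] [34.9  6.7] 2 177 yellow 302
  ends z=.082 [[0.603, 0.02, 0.082], [0.602, -0.063, 0.082]] len 0.0826
C [463.5 154.8] [ 4.9 37.8] 81 172 yellow 1050
  ends z=.082 [[0.542, -0.195, 0.082], [0.558, -0.283, 0.082]] len 0.0895Traceback (most recent call last):
  File "<stdin>", line 8, in <module>
ValueError: attempt to get argmax of an empty sequence
```

View pics/crop.png

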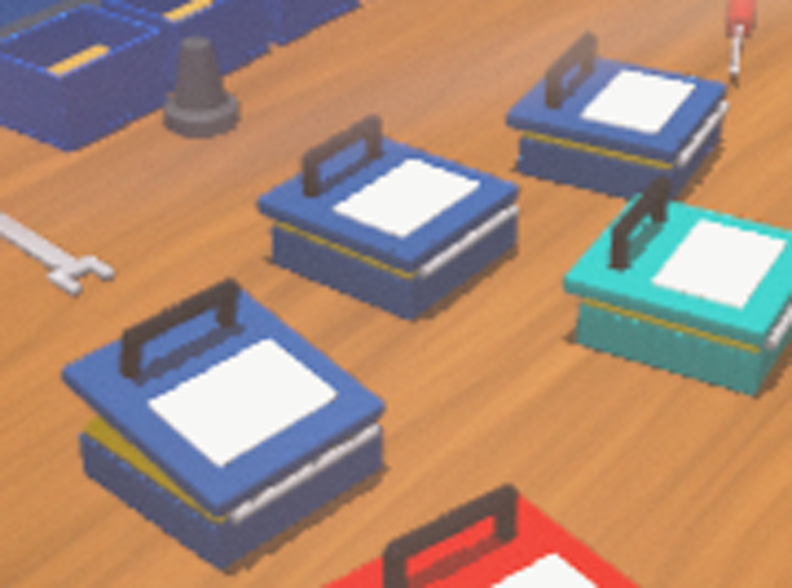

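The crop is clear. A, nearest at crop (225,400), has a wide yellow wedge under its lid and is ajar. B at (390,220) and C at (620,120) show only a thin, even seam. So A is the target. Next I'll triangulate its handle ends and label corners.

Run:
```python
from h import *
a=dict(np.load('pics/t0.npz'));b=dict(np.load('pics/s0.npz'))
def label(s,bx):
    x0,y0,x1,y1=bx; im=s['image'][y0:y1,x0:x1].astype(int)
    m=(im.min(2)>200).astype(np.uint8)
    k,l,st,ce=cv2.connectedComponentsWithStats(m); i=1+st[1:,4].argmax()
    c=cv2.findContours((l==i).astype(np.uint8),0,1)[0][0]
    q=cv2.approxPolyDP(c,0.06*cv2.arcLength(c,True),True)[:,0]+[x0,y0]
    return q.astype(float)
qa=label(a,(236,145,296,212)); qb=label(b,(240,190,320,262)); print(qa.tolist(),qb.tolist())
# match: by projecting top corners at z~.065 into side
P=[]
for u in qa:
    g=proj(b,plane(a,u,.062)); v=min(qb,key=lambda v:np.linalg.norm(v-g)); X,e=tri(a,u,b,v); P.append(X); print(u,v,X.round(4),round(e,4))
def dark(s,bx,th):
    x0,y0,x1,y1=bx; im=s['image'][y0:y1,x0:x1].astype(int)
    m=((im.max(2)<th)).astype(np.uint8)
    k,l,st,ce=cv2.connectedComponentsWithStats(m); i=1+st[1:,4].argmax()
    ys,xs=np.where(l==i); return xs+x0,ys+y0
xs,ys=dark(b,(240,190,300,225),85)
print('side handle',len(xs),xs.min(),xs.max(),ys.min(),ys.max())
for x in range(xs.min(),xs.max()+1,2): print(x,ys[xs==x].min(),ys[xs==x].max(),end='; ')
xs,ys=dark(a,(236,145,296,180),62)
print()
for x in range(xs.min(),xs.max()+1,3): print(x,ys[xs==x].min(),ys[xs==x].max(),end='; ')
```

```text
[[246.0, 171.0], [243.0, 195.0], [280.0, 200.0], [282.0, 176.0]] [[291.0, 211.0], [264.0, 225.0], [279.0, 240.0], [305.0, 224.0]]
[246. 171.] [264. 225.] [0.5049 0.2739 0.0737] 0.0002
[243. 195.] [279. 240.] [0.4486 0.2825 0.06  ] 0.0001
[280. 200.] [305. 224.] [0.4386 0.1943 0.0575] 0.0019
[282. 176.] [291. 211.] [0.4933 0.1878 0.071 ] 0.0031
side handle 41 258 269 206 219
258 212 218; 260 211 219; 262 210 211; 264 209 209; 266 208 208; 268 206 207; 
247 159 162; 250 158 163; 253 159 163; 256 160 163; 259 160 164; 262 161 164; 265 161 165; 268 161 165; 271 162 166; 274 162 166; 277 163 166; 280 162 166;
```

```bash
cat >> h.py <<'E'
from scipy.spatial.transform import Rotation as Rot
U=np.array([.9925,-.1225,0]);U/=np.linalg.norm(U);Z=np.array([0,0,1.])
def lid(th): return np.cos(th)*U+np.sin(th)*Z, -np.sin(th)*U+np.cos(th)*Z
def bar(Hg,th): e,n=lid(th); return Hg+.110*e+.042*n
def tool(th): e,n=lid(th); return Rot.from_matrix(np.c_[e,np.cross(-n,e),-n])
def row(p,Rt,st=None):
    st=st or r.get_state(); R0=Rot.from_quat(st['eef_rot'])
    print('row',(R0.inv()*Rt).as_rotvec().round(3).tolist(),R0.inv().apply(np.asarray(p)-st['tool_pos']).round(4).tolist())
E
python3 - <<'E'
from h import *
a=dict(np.load('pics/t0.npz'));b=dict(np.load('pics/s0.npz'))
print('handle tri',tri(a,(264.4,162.3),b,(271.2,205.5)))
for z in(.1,.107): print(plane(a,(264.4,162.3),z))
P=plane(a,(264.4,162.3),.107)
for th in(.2,.24,.28): e,n=lid(th); print(th,(P-.11*e-.042*n).round(4), )
down=tool(0)
for p in((.42,-.4,.24),(.5,-.1,.24),(.52,.22,.24)): row(p,down)
E
```

```text
handle tri (array([0.52264477, 0.22702414, 0.09838964]), np.float64(0.0011862064512704199))
[0.52290749 0.22718131 0.1       ]
[0.52200618 0.22622058 0.107     ]
0.2 [0.4233 0.2384 0.044 ]
0.24 [0.4259 0.2381 0.0401]
0.28 [0.4286 0.2377 0.0362]
row [-0.001, 0.001, -1.174] [-0.1258, -0.2963, -0.0288]
row [-0.001, 0.001, -1.174] [-0.393, -0.4544, -0.0284]
row [-0.001, 0.001, -1.174] [-0.6957, -0.5602, -0.0279]
```

```bash
python3 -m pendant '[[[0,0,-0.14],[-0.03,-0.04,-0.01],1],[[0,0,-0.28],[-0.05,-0.085,-0.02],1],[[0,0,-0.42],[-0.075,-0.13,-0.03],1],[[0,0,-0.56],[-0.09,-0.175,-0.03],1],[[0,0,-0.7],[-0.1,-0.22,-0.03],1],[[0,0,-0.84],[-0.115,-0.265,-0.03],1],[[0,0,-0.98],[-0.13,-0.3,-0.03],1],[[0,0,-1.1],[-0.17,-0.325,-0.03],1],[[0,0,-1.174],[-0.21,-0.35,-0.03],1],[[0,0,-1.174],[-0.25,-0.37,-0.03],1]]'
python3 - <<'E'
from h import *
print(np.round(r.get_state()['q'],2))
for p in((.5,-.1,.24),(.5,.21,.24)): row(p,tool(0.2))
E
```

```text
clock: 1.1
tool_pos: [0.4583, -0.2588, 0.2414]
eef_rot: [0.998, -0.06, 0.0, -0.001]
contact_force: [0.1, 0.5, -0.6]
opening: 1.001
[ 0.76  0.56 -0.53  1.81  0.35  0.86 -0.06]
row [-0.001, 0.2, 0.002] [0.0223, -0.1627, 0.0016]
row [-0.001, 0.2, 0.002] [-0.015, -0.4704, 0.0019]
```

```bash
python3 -m pendant '[[[0,0,0],[0.01,-0.045,0],1],[[0,0.05,0],[0.02,-0.09,0],1],[[0,0.1,0],[0.022,-0.135,0],1],[[0,0.15,0],[0.022,-0.18,0],1],[[0,0.2,0],[0.015,-0.225,0],1],[[0,0.2,0],[0.01,-0.27,0],1],[[0,0.2,0],[0.0,-0.315,0],1],[[0,0.2,0],[-0.005,-0.36,0],1],[[0,0.2,0],[-0.01,-0.405,0],1],[[0,0.2,0],[-0.015,-0.445,0],1]]'
python3 - <<'E'
from h import *
print(np.round(r.get_state()['q'],2))
s=snap('side','s1');t=snap('top','t1')
cv2.imwrite('pics/c1.png',np.vstack([cv2.resize(s['image'][150:280,200:360,::-1],None,fx=2.3,fy=2.3,interpolation=2),cv2.resize(t['image'][100:230,210:370,::-1],None,fx=2.3,fy=2.3,interpolation=2)]))
E
```

```text
clock: 2.1
tool_pos: [0.4968, 0.1849, 0.2417]
eef_rot: [0.993, -0.06, 0.1, 0.006]
contact_force: [0.7, 0.0, -0.2]
opening: 1.0
[-0.29  0.47 -0.35  1.99  0.51  0.62 -1.12]
```

View pics/c1.png

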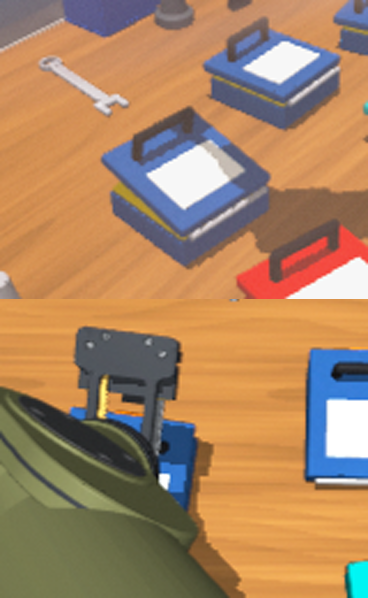

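Handle A is free and nothing is in the way. The estimate is bar ≈ (0.5225, 0.227, 0.100) and lid ≈ 0.18 rad, which fits the 40 mm hinge height. I'll approach along the lid normal with the jaws half open.

Run:
```python
from h import *
T=tool(.18); P=np.array([.5225,.227,.1005]); tz=T.apply([0,0,1])
for d in(-.05,.007): row(P+d*tz,T)
```

```text
row [-0.008, -0.02, 0.01] [-0.006, -0.0385, 0.0933]
row [-0.008, -0.02, 0.01] [-0.0072, -0.038, 0.1503]
```

```bash
python3 -m pendant '[[[-0.008,-0.02,0.01],[-0.003,-0.02,0.03],0.5],[[-0.008,-0.02,0.01],[-0.006,-0.038,0.06],0.5],[[-0.008,-0.02,0.01],[-0.006,-0.038,0.093],0.5],[[-0.008,-0.02,0.01],[-0.006,-0.038,0.093],0.5]]' 20
python3 - <<'E'
from h import *
T=tool(.18); P=np.array([.5225,.227,.1005]); tz=T.apply([0,0,1]); row(P+.007*tz,T)
s=snap('side','s2')
cv2.imwrite('pics/c2.png',cv2.resize(s['image'][150:280,200:360,::-1],None,fx=4,fy=4,interpolation=2))
E
```

```text
clock: 2.6
tool_pos: [0.5125, 0.2166, 0.1457]
eef_rot: [0.994, -0.066, 0.086, 0.012]
contact_force: [-0.1, -0.0, -0.4]
opening: 0.661
row [0.014, 0.006, -0.009] [0.0006, -0.0123, 0.0529]
```

View pics/c2.png

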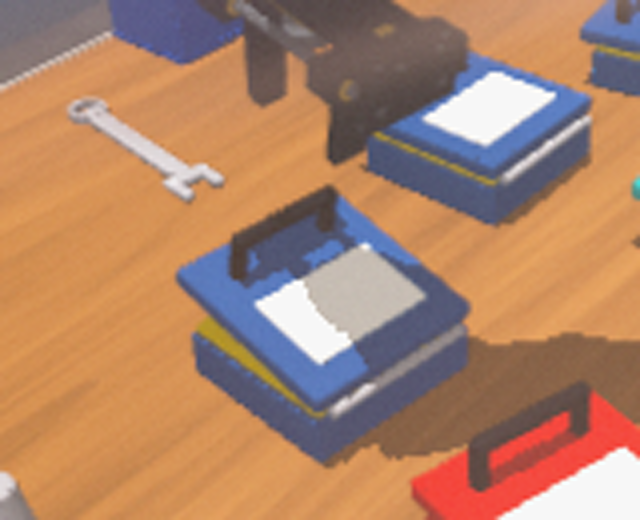

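Run:
```python
from h import *
st=r.get_state();T=tool(.18); P=np.array([.5225,.227,.1005]); tz=T.apply([0,0,1]); row(P+.007*tz,T)
print(st['tool_pos'],np.round(st['qd'],3))
s=dict(np.load('pics/s2.npz')); print(proj(s,st['tool_pos']+.008*tz)*1, proj(s,P))
for k in(-.032,.032): print((proj(s,st['tool_pos']+.008*tz+k*T.apply([1,0,0]))-[200,150])*4)
print((proj(s,P)-[200,150])*4)
```

```text
row [0.012, 0.003, -0.01] [-0.0007, -0.0118, 0.0548]
[0.51331864 0.21686282 0.1478411 ] [ 0.018 -0.059 -0.024 -0.024 -0.012  0.013  0.008]
[274.90077326 190.95934973] [270.9503966  204.80480585]
[333.95874704 191.26767502]
[266.30343558 137.25025269]
[283.80158641 219.21922341]
```

The fingertips show about 8 px higher than the state predicts, so I'll check again with the arm settled and the prediction overlaid.

```bash
python3 -m pendant '[[[0,0,0],[0,0,0],0.5],[[0,0,0],[0,0,0],0.5],[[0,0,0],[0,0,0],0.5]]'
python3 - <<'E'
from h import *
st=r.get_state();R0=Rot.from_quat(st['eef_rot'])
T=tool(.18); P=np.array([.5225,.227,.1005]); row(P+.007*T.apply([0,0,1]),T)
print(st['tool_pos'],st['opening'],np.abs(st['qd']).max())
o=[]
for n,y0,x0 in(('side',130,220),('top',100,210)):
    s=snap(n,n[0]+'3'); im=cv2.resize(s['image'][y0:y0+120,x0:x0+130,::-1],None,fx=4,fy=4,interpolation=2)
    hw=.044*st['opening']
    for X,c in [(st['tool_pos']+R0.apply([k*hw,w*.009,.008]),(0,255,0)) for k in(-1,1) for w in (-1,1)]+[(P,(255,0,255)),(st['tool_pos'],(0,255,255))]:
        cv2.circle(im,tuple(int(v) for v in (proj(s,X)-[x0,y0]+.5)*4),3,c,-1)
    o.append(im)
cv2.imwrite('pics/c3.png',cv2.resize(np.hstack(o),(800,369)))
E
```

```text
clock: 2.95
tool_pos: [0.5152, 0.2186, 0.151]
eef_rot: [0.994, -0.067, 0.091, 0.008]
contact_force: [-0.5, -0.5, -0.5]
opening: 0.503
row [0.007, -0.002, -0.011] [-0.0031, -0.0096, 0.0577]
[0.51517817 0.21861905 0.15099943] 0.5034561413436969 0.005151179292227148
```

View pics/c3.png

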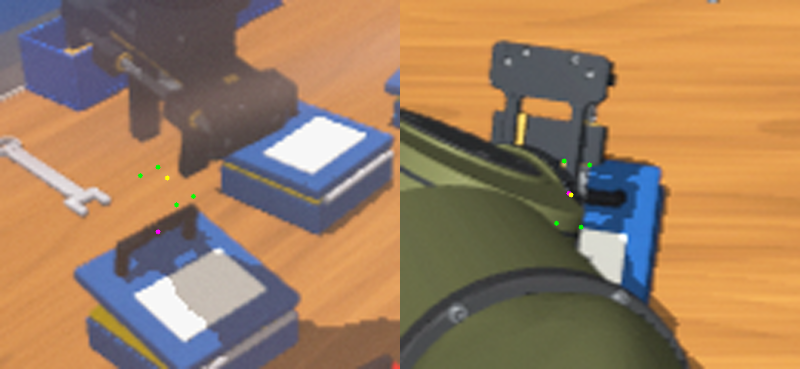

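Run:
```python
from h import *
st=r.get_state();R0=Rot.from_quat(st['eef_rot']); print(st['tool_pos'])
o=[]
for n,y0,x0 in(('s',70,220),('t',70,210)):
    s=dict(np.load(f'pics/{n}3.npz')); im=cv2.resize(s['image'][y0:y0+150,x0:x0+130,::-1],None,fx=3,fy=3,interpolation=2)
    print(s['mtx'].round(1).tolist())
    px=lambda v:tuple(int(q) for q in (proj(s,st['tool_pos']+R0.apply(v))-[x0,y0]+.5)*3)
    def box(hx,hy,z,c):
        q=np.array([px([a*hx,b*hy,z]) for a,b in((1,1),(1,-1),(-1,-1),(-1,1))]); cv2.polylines(im,[q],True,c,1)
    box(.0935,.0375,-.056,(0,0,255)); box(.022,.009,.008,(0,255,0)); box(.0395,.009,.008,(255,255,0))
    o.append(im)
cv2.imwrite('pics/c4.png',np.hstack(o))
```

```text
[0.51494953 0.21863658 0.15053995]
[[373.5, 0.0, 325.2], [0.0, 373.5, 199.7], [0.0, 0.0, 1.0]]
[[381.4, 0.0, 317.2], [0.0, 381.4, 195.6], [0.0, 0.0, 1.0]]
```

View pics/c4.png

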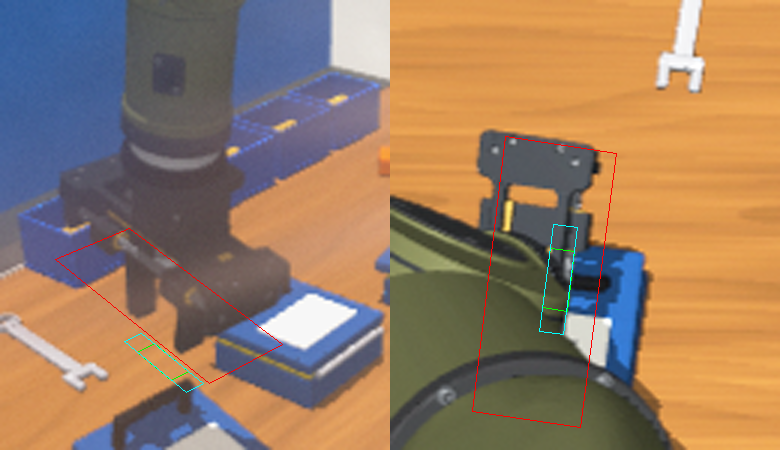

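Run:
```python
from h import *
s=dict(np.load('pics/s3.npz'));t=dict(np.load('pics/t3.npz'));st=r.get_state();R0=Rot.from_quat(st['eef_rot'])
X,e=tri(t,(249.3,141.7),s,(260,151)); print('gold',X,e,R0.inv().apply(X-st['tool_pos']))
# B handle shut check: top (371.5,131.2); side crop bar centre from crop.png (342,138)
X,e=tri(t,(371.5,131.2),s,(230+342/4.4,130+138/4.2)); print('B',X,e)
# side tip candidates, at tool-plane y=0: solve ray vs tool xz-plane
for uv in((220+135/3,70+313/3),(220+183/3,70+345/3)):
    c,d=ray(s,uv); c=R0.inv().apply(c-st['tool_pos']);d=R0.inv().apply(d); 
    for y in(-.009,0,.009): print(uv,(c+d*(y-c[1])/d[1]).round(4))
```

```text
gold [0.53986557 0.23378057 0.25034904] 0.007192917471707875 [ 0.04031554 -0.01786259 -0.09416788]
B [ 0.6016417  -0.02137915  0.0851408 ] 0.0004769825976116984
(265.0, 174.33333333333331) [ 0.0249 -0.009  -0.0301]
(265.0, 174.33333333333331) [ 0.0356  0.     -0.0188]
(265.0, 174.33333333333331) [ 0.0464  0.009  -0.0076]
(281.0, 185.0) [-0.0339 -0.009  -0.0363]
(281.0, 185.0) [-0.0243  0.     -0.0252]
(281.0, 185.0) [-0.0147  0.009  -0.0141]
```

The top view agrees with the state in x and y. In the side view the visible fingers end about 25 mm short of the stated tips, so contact will have to settle it. On B, which is shut, the bar reads 3 mm high, so A's bar is at z ≈ 0.097 and the lid at about 0.15 rad. I'll descend in stages while watching force and opening.

Run:
```python
from h import *
T=tool(.16); P=np.array([.5225,.227,.098]); row(P+.007*T.apply([0,0,1]),T)
```

```text
row [0.007, -0.021, -0.011] [-0.0034, -0.0096, 0.0598]
```

```bash
python3 -m pendant '[[[0.007,-0.02,-0.01],[-0.003,-0.01,0.01],0.5],[[0.007,-0.02,-0.01],[-0.003,-0.01,0.02],0.5],[[0.007,-0.02,-0.01],[-0.003,-0.01,0.03],0.5],[[0.007,-0.02,-0.01],[-0.003,-0.01,0.04],0.5],[[0.007,-0.02,-0.01],[-0.003,-0.01,0.045],0.5],[[0.007,-0.02,-0.01],[-0.003,-0.01,0.05],0.5],[[0.007,-0.02,-0.01],[-0.003,-0.01,0.052],0.5],[[0.007,-0.02,-0.01],[-0.003,-0.01,0.052],0.5]]'
python3 - <<'E'
from h import *
st=r.get_state();R0=Rot.from_quat(st['eef_rot'])
T=tool(.16); P=np.array([.5225,.227,.098]); row(P+.007*T.apply([0,0,1]),T)
o=[]
for n,y0,x0 in(('side',150,220),('top',100,210)):
    s=snap(n,n[0]+'5'); im=cv2.resize(s['image'][y0:y0+120,x0:x0+100,::-1],None,fx=4,fy=4,interpolation=2)
    cv2.circle(im,tuple(int(v) for v in (proj(s,st['tool_pos'])-[x0,y0]+.5)*4),2,(0,255,255),-1)
    o.append(im)
cv2.imwrite('pics/c5.png',np.hstack(o))
E
```

```text
clock: 3.85
tool_pos: [0.522, 0.2274, 0.0975]
eef_rot: [0.995, -0.061, 0.08, 0.005]
contact_force: [0.6, 0.1, 0.6]
opening: 0.499
row [0.001, 0.0, -0.0] [0.0006, 0.0003, 0.0066]
```

View pics/c5.png

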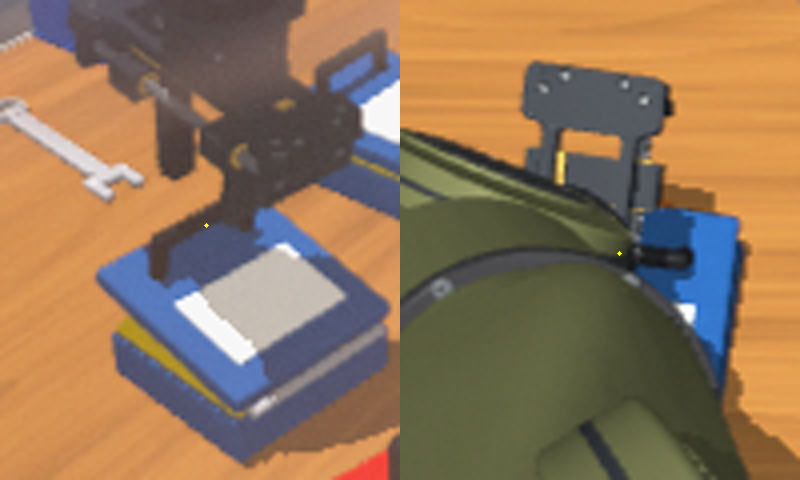

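```bash
python3 -m pendant '[[[0,0,0],[0,0,0.005],0.35],[[0,0,0],[0,0,0.005],0.2],[[0,0,0],[0,0,0.005],0.05],[[0,0,0],[0,0,0.005],0],[[0,0,0],[0,0,0.005],0],[[0,0,0],[0,0,0.005],0]]' 10
```

```text
clock: 4.55
tool_pos: [0.5229, 0.2273, 0.0928]
eef_rot: [0.995, -0.061, 0.08, 0.005]
contact_force: [0.1, -0.4, -1.0]
opening: 0.007
```

The jaws closed on nothing with no contact, so the fingers really do sit higher than reported, as the side picture showed. I'll feel for the top of the bar with the closed tips.

```bash
for i in 1; do python3 -m pendant '[[[0,0,0],[0,0,0.003],0],[[0,0,0],[0,0,0.005],0]]'; done; python3 -m pendant '[[[0,0,0],[0,0,0.002],0],[[0,0,0],[0,0,0.003],0]]'
```

```text
clock: 4.75
tool_pos: [0.5237, 0.2272, 0.0876]
eef_rot: [0.995, -0.061, 0.08, 0.005]
contact_force: [0.0, 0.5, -0.3]
opening: 0.002
clock: 4.95
tool_pos: [0.524, 0.2271, 0.0845]
eef_rot: [0.995, -0.061, 0.08, 0.005]
contact_force: [0.0, 0.4, 0.3]
opening: 0.006
```

```bash
python3 -m pendant '[[[0,0,0],[0,0,0.002],0],[[0,0,0],[0,0,0.003],0]]'; python3 -m pendant '[[[0,0,0],[0,0,0.002],0],[[0,0,0],[0,0,0.003],0]]'
```

```text
clock: 5.15
tool_pos: [0.525, 0.227, 0.082]
eef_rot: [0.995, -0.061, 0.08, 0.005]
contact_force: [-0.2, -0.8, 2.7]
opening: 0.001
clock: 5.35
tool_pos: [0.5262, 0.227, 0.0793]
eef_rot: [0.995, -0.062, 0.081, 0.005]
contact_force: [2.0, -1.5, 4.1]
opening: 0.005
```

Contact starts at reported z ≈ 0.083, with the bar top at about 0.103. The real tips are therefore about 20 mm behind the reported TCP, which matches the picture. I'll back off, open, and go 37 mm past the bar axis by reported TCP.

```bash
python3 -m pendant '[[[0,0,0],[0,0,-0.012],0],[[0,0,0],[0,0,-0.025],0.2],[[0,0,0],[0,0,-0.027],0.45],[[0,0,0],[0,0,-0.027],0.45],[[0,0,0],[0,0,-0.027],0.45]]'
python3 - <<'E'
from h import *
T=tool(.16); P=np.array([.5225,.227,.098]); row(P+.036*T.apply([0,0,1]),T)
E
```

```text
clock: 5.85
tool_pos: [0.5207, 0.2275, 0.1057]
eef_rot: [0.995, -0.061, 0.08, 0.005]
contact_force: [0.5, 0.3, -0.5]
opening: 0.342
row [0.001, 0.0, -0.0] [0.0006, 0.0002, 0.0439]
```

```bash
python3 -m pendant '[[[0,0,0],[0,0,0],0.45],[[0,0,0],[0,0,0.01],0.45],[[0,0,0],[0,0,0.02],0.45],[[0,0,0],[0,0,0.03],0.45],[[0,0,0],[0,0,0.038],0.45],[[0,0,0],[0,0,0.044],0.45],[[0,0,0],[0,0,0.044],0.45]]' 10; python3 -m pendant '[[[0,0,0],[0,0,0],0.3],[[0,0,0],[0,0,0],0.15],[[0,0,0],[0,0,0],0],[[0,0,0],[0,0,0],0],[[0,0,0],[0,0,0],0],[[0,0,0],[0,0,0],0]]' 10
```

```text
clock: 6.55
tool_pos: [0.5273, 0.2264, 0.061]
eef_rot: [0.995, -0.061, 0.079, 0.006]
contact_force: [0.0, -0.5, 0.4]
opening: 0.447
clock: 7.15
tool_pos: [0.5309, 0.2265, 0.0634]
eef_rot: [0.995, -0.062, 0.082, 0.005]
contact_force: [4.9, -1.0, -0.0]
opening: 0.132
```

The bar is gripped: opening 0.132 is 11.6 mm, and the bar is 12 mm thick. I'll tighten the grip and rotate about the hinge, which is at tool x -110, z +6 mm, with the tool turning along with the lid.

```bash
python3 -m pendant '[[[0,0,0],[0.003,0,0],0],[[0,0.04,0],[0.003,0,-0.0044],0],[[0,0.08,0],[0.002,0,-0.009],0],[[0,0.12,0],[0.001,0,-0.013],0],[[0,0.16,0],[0.0005,0,-0.0175],0],[[0,0.2,0],[-0.0005,0,-0.022],0],[[0,0.2,0],[-0.0005,0,-0.022],0]]' 40
```

```text
clock: 7.85
tool_pos: [0.5254, 0.2261, 0.0804]
eef_rot: [0.985, -0.06, 0.161, 0.02]
contact_force: [12.7, 7.8, 3.9]
opening: 0.124
```

```bash
python3 -m pendant '[[[0,0.05,0],[0.003,-0.001,-0.0055],0],[[0,0.1,0],[0.003,-0.002,-0.011],0],[[0,0.15,0],[0.002,-0.002,-0.0165],0],[[0,0.2,0],[0.001,-0.002,-0.022],0],[[0,0.24,0],[0,-0.002,-0.026],0],[[0,0.24,0],[0,-0.002,-0.026],0],[[0,0.24,0],[0,-0.002,-0.026],0]]'
python3 - <<'E'
from h import *
st=r.get_state();R0=Rot.from_quat(st['eef_rot']);tz=R0.apply([0,0,1]);print('tilt',np.arcsin(tz@U),'bar',st['tool_pos']-.036*tz,st['contact_force'])
s=snap('side','s6');cv2.imwrite('pics/c6.png',cv2.resize(s['image'][130:280,200:360,::-1],None,fx=4,fy=4,interpolation=2))
E
```

```text
clock: 8.55
tool_pos: [0.5117, 0.2279, 0.104]
eef_rot: [0.96, -0.057, 0.274, 0.027]
contact_force: [8.8, 8.8, 13.3]
opening: 0.118
tilt 0.5569130344510458 bar [0.49293813 0.23092998 0.13455739] [ 8.84476595  8.76860092 13.34562761]
```

View pics/c6.png

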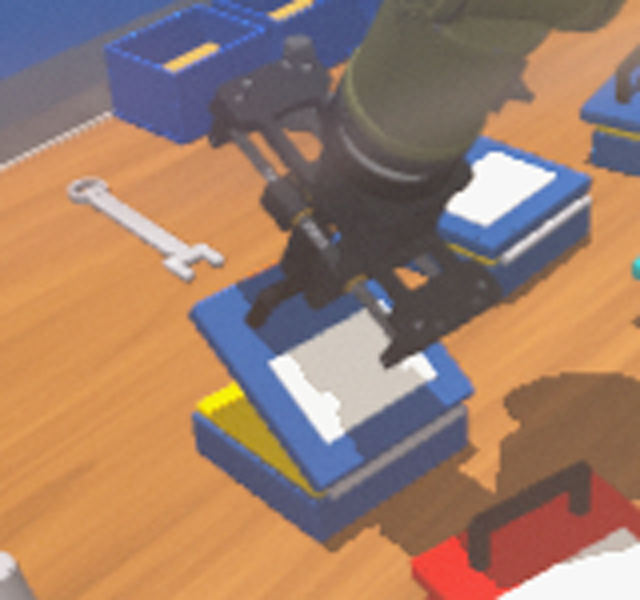

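The lid is open to about 0.55 rad (31.5°): the grip tilt gives 0.557 and the bar height agrees. The picture shows the wide yellow wedge, and B and C still shut. Now I'll press it down along the same arc.

```bash
python3 -m pendant '[[[0,-0.05,0],[0,-0.001,0.0055],0],[[0,-0.1,0],[0,-0.001,0.011],0],[[0,-0.15,0],[0,-0.001,0.0165],0],[[0,-0.2,0],[-0.001,-0.001,0.022],0],[[0,-0.25,0],[-0.002,-0.001,0.0275],0],[[0,-0.3,0],[-0.003,-0.001,0.033],0],[[0,-0.35,0],[-0.0045,-0.001,0.038],0],[[0,-0.4,0],[-0.006,-0.001,0.043],0],[[0,-0.4,0],[-0.006,-0.001,0.043],0]]'
python3 - <<'E'
from h import *
st=r.get_state();R0=Rot.from_quat(st['eef_rot']);tz=R0.apply([0,0,1]);print('tilt',np.arcsin(tz@U),'bar',st['tool_pos']-.036*tz,st['contact_force'],st['moment'])
E
```

```text
clock: 9.5
tool_pos: [0.5306, 0.2254, 0.0628]
eef_rot: [0.995, -0.064, 0.076, 0.014]
contact_force: [12.7, 9.9, 2.7]
opening: 0.117
tilt 0.15345170346199957 bar [0.52517544 0.22679598 0.09835622] [12.73438453  9.85730762  2.72471157] [ 1.99507639 -2.69223313  0.37468733]
```

```bash
python3 -m pendant '[[[0,-0.04,0],[0.002,-0.002,0.0045],0],[[0,-0.08,0],[0.003,-0.003,0.009],0],[[0,-0.12,0],[0.003,-0.003,0.0135],0],[[0,-0.16,0],[0.003,-0.003,0.018],0],[[0,-0.16,0],[0.003,-0.003,0.021],0],[[0,-0.16,0],[0.003,-0.003,0.021],0]]'
python3 - <<'E'
from h import *
st=r.get_state();R0=Rot.from_quat(st['eef_rot']);tz=R0.apply([0,0,1]);print('tilt',np.arcsin(tz@U),'bar',st['tool_pos']-.036*tz,st['contact_force'],st['moment'])
E
```

```text
clock: 10.1
tool_pos: [0.5333, 0.2252, 0.0441]
eef_rot: [0.998, -0.065, -0.004, 0.012]
contact_force: [1.6, 3.1, 23.9]
opening: 0.118
tilt -0.007623433295666665 bar [0.53363755 0.22597201 0.08013395] [ 1.61424295  3.14373801 23.92582469] [ 0.55153402 -0.55300826 -0.00442035]
```

The bar is at z ≈ 0.080 (0.082 when shut), tilt is about 0, and the lid is bearing on its stop at 24 N. I'll ease off the push, open, and rise straight up.

```bash
python3 -m pendant '[[[0,0,0],[0,0,-0.002],0],[[0,0,0],[0,0,-0.002],0]]'; python3 -m pendant '[[[0,0,0],[0,0,0],0.15],[[0,0,0],[0,0,0],0.3],[[0,0,0],[0,0,0],0.45],[[0,0,0],[0,0,0],0.45],[[0,0,0],[0,0,0],0.45]]'
```

```text
clock: 10.3
tool_pos: [0.5331, 0.2251, 0.0445]
eef_rot: [0.998, -0.064, -0.005, 0.011]
contact_force: [4.6, 5.8, 10.8]
opening: 0.117
clock: 10.8
tool_pos: [0.5283, 0.2186, 0.0406]
eef_rot: [0.998, -0.065, -0.01, 0.018]
contact_force: [0.1, 0.0, -0.7]
opening: 0.448
```

Released cleanly, with zero force. I'll rise and move aside to look.

```bash
python3 -m pendant '[[[0,0,0],[0,0,-0.02],0.45],[[0,0,0],[0,0,-0.04],0.45],[[0,0,0],[0,0,-0.07],0.45],[[0,0,0],[0,0,-0.1],0.45],[[0,0,0],[0,0,-0.14],0.45],[[0,0,0],[0,0.02,-0.18],0.45],[[0,0,0],[0,0.06,-0.2],0.45],[[0,0,0],[0,0.1,-0.2],0.45],[[0,0,0],[0,0.14,-0.2],0.45],[[0,0,0],[0,0.14,-0.2],0.45]]'
python3 - <<'E'
from h import *
s=snap('side','s7');cv2.imwrite('pics/c7.png',cv2.resize(s['image'][130:270,230:410,::-1],None,fx=4.4,fy=4.2,interpolation=2))
E
```

```text
clock: 11.8
tool_pos: [0.5143, 0.0797, 0.245]
eef_rot: [0.997, -0.069, -0.01, 0.021]
contact_force: [0.3, -0.3, -0.6]
opening: 0.448
```

View pics/c7.png

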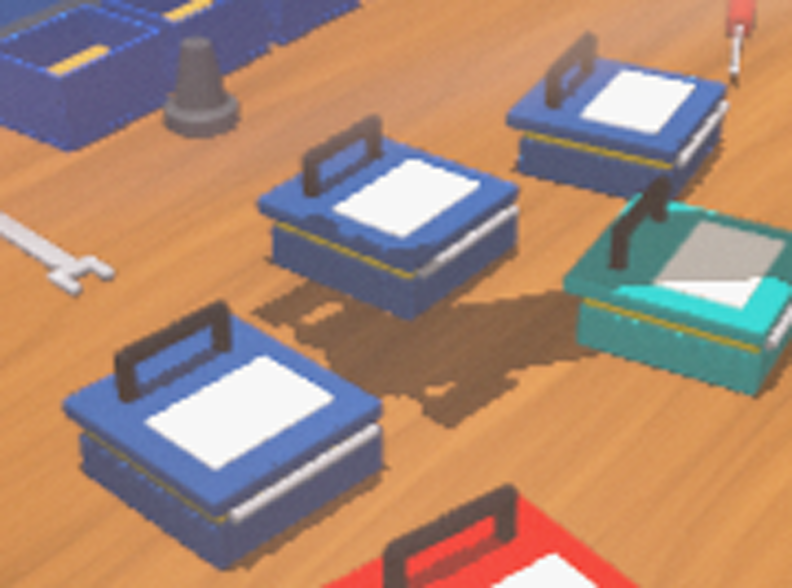

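Case A now shows the same thin, even seam as B and C, so all three are shut, and the gripper is clear of everything. Handing in.

```bash
python3 -c "
from plant import r
print(r.finish_job())"
```

```text
the job is handed in; nothing more can be done
None
```

The ajar case was the leftmost blue one in the top view. I gripped its handle, opened the lid to about 0.55 rad (about 31°), and pressed it shut with about 24 N. I then let go and moved clear. The job was handed in at about 12 s on the robot's clock.

**Last checks:**
- **Before release:** the bar was at z ≈ 0.080 m (0.082 m when shut) and the tilt was about 0.
- **After release:** the contact force was about 0.
- **Final side picture:** all three blue lids show the same thin, even seam, so the catch appears shut and the two latched cases stayed closed.

**What disagreed:**
- **Finger position:** the real fingertips sat about 28 mm further back than the reported tool position implies. My first grip closed on nothing. I found the bar by a light touch of about 4 N and corrected for the offset.
- **Starting lid angle:** the first estimates ranged from 0.16 to 0.24 rad. The grip confirmed about 0.16.
- **Side forces:** the arc left up to about 13 N sideways on the wrist, well under the limit.

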